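# Pop the candle tester tray and trap it

## Robot

A 6-joint arm with a two-finger parallel gripper is mounted at the origin on the work surface. World frame = base frame: x ahead of the robot, y to its left, z up, the work surface at z = 0. Lengths are in m, angles in rad, forces in N, time in s.
With the tool pointing down it reaches from about 0.3 to 0.775 m from the base axis. Payload 14.6 kg.
Tool frame: the origin (TCP) lies midway between the tips of the shut fingers; the grasp point (between the pads) lies 19 mm behind it; x points along the fingers, y is the direction in which the jaws open and shut, and the axes are right-handed (so a half turn about x gives the same grasp; the last joint's range is limited). The gripper opens to 85 mm and grips with 20 to 120 N. Pads are 22 mm wide; open, the fingers measure 114 mm over their backs; the gripper's body (76 mm by 85 mm) begins 54 mm behind the grasp point. The pads swing forward as they close: fully open they stand 13 mm farther back than shut.
Start: joints at [-1.191, 0.3, 1.521, -0, 1.321, -0.067], TCP at [0.238, -0.496, 0.231] pointing down, gripper open.
Joint ranges: [-3.03, 3.03], [-0.79, 2.21], [0.23, 2.52], [-1.04, 4.18], [0, 3.07], [-2.55, 2.55]. Speed limits (rad/s): [2.22, 2.22, 2.57, 3.14, 3.14, 3.14].

## Interface

Orientations are given as a 3x3 rotation matrix whose columns are the frame's x, y, z axes.
In Python, from bench import * gives the robot as it stands.
- The arm moves only by the tool arm_command, never from a script. Its argument "increments" is a list of rows, each an object with "angular": the turn, a rotation vector about the tool's x, y, z in rad, a list of three; "dp": the shift along the tool's x, y, z in cm, a list of three; "jaw": the opening in per cent of the stroke, from 0 (shut) to 100 (fully open). A call has 1 to 12 rows; each row shifts and turns the pose as measured when the row begins, along the tool's axes as they then stand; what a row does not reach is not made up. A row lasts 1/8 s, in which the tool goes at most 62.5 mm and 10.7 degrees, less where a joint would pass 70% of its speed; a pose out of reach is approached as far as the arm can. A call is refused whole if a number of a shift passes 6.25 or a number of a turn 0.188, either way. A call with a gripper value outside its range is refused whole. The fingers move at their own pace and stop on an object; "force" is the grip in N (left out, the last holds). Time passes only in rows, so rows that do not move let the fingers close. It gives the time, the measured TCP pose, the force and the opening at its end, in the units of the state.
- observe(): the state, without advancing time (a new reading comes with each control period).
- camera(name): name is "scene" or "top" or "wrist"; returns a dict with "image" (384x512x3 uint8, blue, green, red), "mtx" (3x3 intrinsics, pixels), "world_from_camera" (4x4, takes a point from camera to world coordinates); the wrist camera has in their place "hand_eye" (4x4, takes a point from camera to tool coordinates, whose origin is the TCP and whose axes are the tool frame's). Camera axes: x right, y down, z forward; pixel columns grow to the right and rows downward; lengths in m; the calibration is good to about 2 mm. The wrist camera is an equidistant fisheye: a pixel r from the principal point sees the ray r / f radians off the axis. A picture is of the moment at which its call begins: read the wrist's pose just before it. There is no depth.
- close_job(): hands the job in, once; it reports no verdict.
The state is a dict: "t": time; "joint_positions": joint angles; "dq": joint speeds; "joint_efforts": joint torques, N m; "eef_pos": TCP position; "orientation": TCP orientation; "force": force on the tool from outside, world axes, zero at the start; "torque": the same for the moment, N m; "grip_width": finger opening in m.
Only numpy, scipy, OpenCV 4.12 (cv2) and the standard library are available. Lean on these libraries where they do the work, as an engineer would, in place of code of your own. Each camera call takes 0.05 s, during which the arm holds its last target. There are 200 camera calls.

## Task

Press the yellow button on the wooden tester box with one finger so that the red-fronted tray springs out, and, keeping the button down, stop the tray with the other finger placed in front of its red panel when it is 2 to 8 cm out, before it runs into the orange-lidded jar. Finish while holding: one finger still pressing the button, the other still holding the tray back, everything at rest. Do not lift or disturb the tea light in the tray or the jars and candle around the box.

Things in the scene. Friction and masses are not known exactly. Their poses are not given: they have to be found in the camera images.
- display: Fixed pale-wood tester box, 150 mm (x) by 110 mm (y), 42 mm high, flat roof. Origin: centre of its underside, on the table. Its own -x axis is its front, the way the tray springs out; the front edge of the box is 75 mm from the origin. At world yaw 0 the front looks to world -x.
- button_top (a point): Centre of the top of the round yellow ejector button, 24 mm across, standing 10 mm out of the box's roof (top 52 mm above the table; 46 mm when fully down). It lies on the box's middle line, 26 mm behind the inner face and 36 mm behind the outer face of the shut tray's red panel. The point moves down with the button.
- ejector (a joint): Travel of the yellow button, m: 0 up, 0.006 fully down. Spring: about 1.8 N to start, 4.5 N fully down, then a hard stop; it springs back up when let go. Pressing past about 4 mm frees the tray's latch.
- tray (a joint): How far the tray is out, m: 0 shut and latched (always so at the start), 0.130 end of its travel. Once unlatched, a spring of about 3 N pushes it out along the box's own -x at a damped 80 mm/s or so until something stops it, and it does not return by itself; left alone, it strikes the orange-lidded jar at about 0.115 to 0.13.
- panel_face (a point): On the outer face of the tray's red front panel, in the middle of its width, 56 mm above the table. The panel is 108 mm wide, 10 mm thick and reaches from 3 mm to 66 mm above the table, so it stands 24 mm above the box's roof, in front of the box, and 20 mm above the pressed button's top. The point travels with the tray; the stopping finger must stand in front of this face (farther along the box's own -x) before the tray is released.
- tealight_mid (a point): Middle of a loose tea light in an aluminium cup, 38 mm across, 16 mm high, in a pocket of the tray behind the panel; hidden under the roof while the tray is shut, and rides with the tray.
- jar_orange_mid (a point): Middle of a loose candle jar, white with an orange lid, 62 mm across, 72 mm high, standing on the table right in the tray's path, its near side about 115 to 130 mm in front of the shut panel.
- jar_blue_mid (a point): Middle of a loose candle jar, white with a blue lid, 62 mm across, 72 mm high, standing beside the box. It may stand on either side.
- pillar_mid (a point): Middle of a loose white pillar candle, 56 mm across, 70 mm high plus wick, standing beside the box on the side opposite the blue-lidded jar.
Mind the look-alikes: they are no part of the job. Of the things like the display, leave any that is blue or turquoise; of the rest the smaller one is meant.

How it is judged:
On the way:
1. the button is pressed and the tray springs free (value of joint ejector above 0.003 m and value of joint tray above 0.006 m).
At the end, for the whole second after the job is handed in: The button is still held down by a finger (at least 3 mm), the tray stands still between 17 and 85 mm out and presses on a finger with more than 0.5 N, it does not touch the orange-lidded jar, and the jars and candle stand within 15 mm of where they were (value of joint ejector above 0.003 m and value of joint tray between 0.017 and 0.085 m and velocity of joint tray between -0.008 and 0.008 m/s and contact force between the fingers and tray above 0.5 N and contact force between the fingers and ejector above 0.5 N and contact force between jar_orange and tray below 0.05 N and distance of each of jar_orange_mid, jar_blue_mid, pillar_mid from where it was at the start of the episode below 0.015 m); the arm keeps its last pose, push and grip.
It fails at once if the tray ran away: more than 95 mm out (value of joint tray above 0.095 m).
It fails at once if a jar or candle beside the box was moved more than 15 mm, lifted or tipped (distance of any of jar_orange_mid, jar_blue_mid, pillar_mid from where it was at the start of the episode above 0.015 m or angle between any of jar_orange_mid, jar_blue_mid, pillar_mid's own z axis and vertical above 0.3 rad).
It fails at once if the tea light was lifted or left the tray (height (world z) of tealight_mid above 0.028 m or height (world z) of tealight_mid below 0.01 m or angle between tealight_mid's own z axis and vertical above 0.4 rad).
It also fails if it takes over 37 s, if anything falls off the work surface, if the arm or the gripper's body presses on something with over 40 N, if the wrist force passes 120 N, or if a joint passes its speed limit or range.

## Working session

There is one attempt and no reset: what is moved stays moved. The work goes in short steps, Python scripts to look and compute and a tool call to move; the robot and the scene stay as the last step left them, time stands still between calls to the robot, and variables do not carry over. Pictures are saved under pics/ and viewed, about 8 in all and at most 12, crops included, and the job is handed in when it is done.

Besides the shell and the picture viewer there is one more tool, called after "Call:" in YAML: its name, and indented under it one key for each argument. arm_command: Moves the arm, as the interface text tells. Its arguments: {"type":"object","properties":{"increments":{"type":"array"},"force":{"type":"number"}},"required":["increments"]}

```bash
mkdir -p pics; python3 - <<'E'
from bench import *
import cv2,numpy as np
s=observe();print(s['t'],s['eef_pos'],np.round(s['orientation'],3),s['grip_width'])
for n in("scene","top"):
    c=camera(n);cv2.imwrite(f"pics/{n}0.png",c["image"]);np.savez(f"{n}0.npz",im=c["image"],K=c["mtx"],T=c["world_from_camera"]);print(np.round(c["mtx"],1),np.round(c["world_from_camera"],3))
a=cv2.imread("pics/scene0.png");b=cv2.imread("pics/top0.png")
cv2.imwrite("pics/both0.png",cv2.resize(b,(800,600)))
E
```

```text
0.0 [ 0.23754477 -0.49577987  0.23069705] [[-0.     0.432 -0.902]
 [ 0.001 -0.902 -0.432]
 [-1.    -0.001 -0.   ]] 0.08554301960788871
[[411.4   0.  258. ]
 [  0.  411.4 190.6]
 [  0.    0.    1. ]] [[ 0.564  0.714 -0.415  0.93 ]
 [ 0.826 -0.496  0.269 -0.199]
 [-0.013 -0.494 -0.869  0.873]
 [ 0.     0.     0.     1.   ]]
[[402.7   0.  259.6]
 [  0.  402.7 195.5]
 [  0.    0.    1. ]] [[ 0.022 -0.989  0.149  0.411]
 [-0.999 -0.027 -0.034  0.073]
 [ 0.037 -0.148 -0.988  0.889]
 [ 0.     0.     0.     1.   ]]
```

View pics/both0.png

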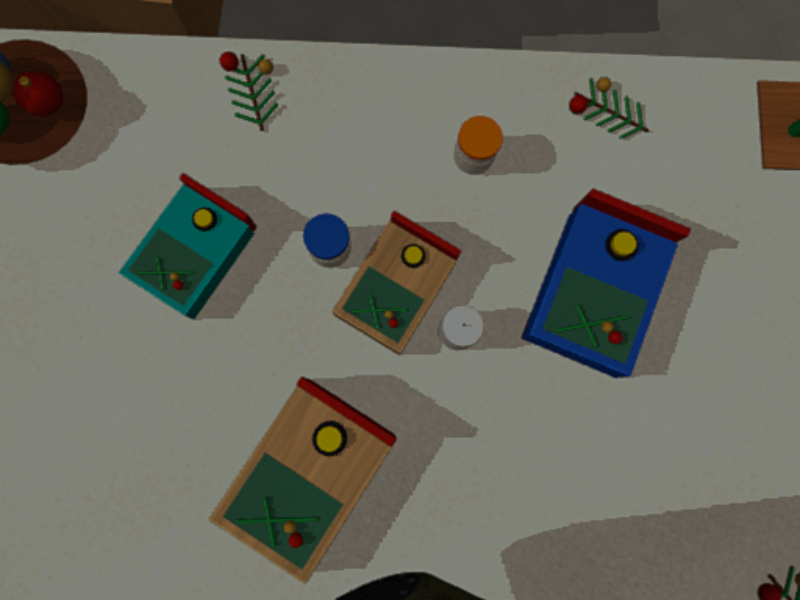

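View pics/scene0.png

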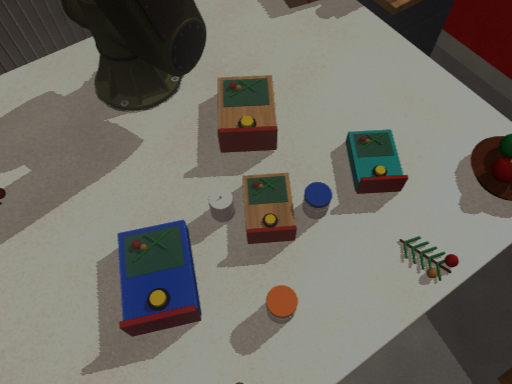

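Two pictures viewed. Candidates in the top view (800x600): teal box (190,245), blue box (610,285), large wooden (305,480) and small wooden (400,280). The small wooden one fits: it isn't blue or turquoise, it is the smaller of the rest, and it has the blue jar (327,238), pillar (462,327) and orange jar (480,140) around it. In the scene view it is at (269,208).

```bash
cat > h.py <<'E'
import numpy as np,cv2
def ray(K,T,uv,z):
    d=T[:3,:3]@np.linalg.solve(K,[uv[0],uv[1],1.]);o=T[:3,3]
    return o+d*(z-o[2])/d[2]
def blobs(im,lo,hi,box,amin=25):
    hsv=cv2.cvtColor(im,cv2.COLOR_BGR2HSV);m=cv2.inRange(hsv,lo,hi)
    k=np.zeros_like(m);x0,y0,x1,y1=box;k[y0:y1,x0:x1]=m[y0:y1,x0:x1]
    cs,_=cv2.findContours(k,cv2.RETR_EXTERNAL,cv2.CHAIN_APPROX_NONE)
    return sorted([c for c in cs if cv2.contourArea(c)>amin],key=cv2.contourArea)[::-1]
E
python3 - <<'E'
from h import *
Y=((22,120,80),(35,255,255));O=((5,150,120),(18,255,255));B=((105,120,60),(125,255,255))
R=((0,150,40),(4,255,200))
for n,bx in(("top",dict(y=(245,145,285,180),o=(280,65,330,120),b=(185,125,230,180),r=(240,125,305,175),p=(278,190,315,228))),("scene",dict(y=(255,205,290,235),o=(260,280,305,325),b=(300,178,335,220),r=(235,220,305,250),p=(205,185,238,225)))):
    d=np.load(n+"0.npz");im,K,T=d["im"],d["K"],d["T"]
    for nm,c,z in(("y",Y,.052),("o",O,.072),("b",B,.072)):
        for q in blobs(im,*c,bx[nm])[:1]:
            (u,v),r=cv2.minEnclosingCircle(q);M=cv2.moments(q);u,v=M['m10']/M['m00'],M['m01']/M['m00'];print(n,nm,round(u,1),round(v,1),round(r,1),cv2.contourArea(q),ray(K,T,(u,v),z).round(4))
    for q in blobs(im,*R,bx["r"])[:1]+blobs(im,(170,120,40),(180,255,255),bx["r"])[:1]:
        bp=cv2.boxPoints(cv2.minAreaRect(q));print(n,"r",bp.round(1).tolist(),[ray(K,T,p,.066)[:2].round(4).tolist() for p in bp])
    c=blobs(im,(0,0,120 if n=="top" else 150),(180,60,255),bx["p"])
    for q in c[:1]:
        (u,v),r=cv2.minEnclosingCircle(q);print(n,"p",u,v,r,ray(K,T,(u,v),.07).round(4))
d=np.load("top0.npz")["im"][60:240,170:340];cv2.imwrite("pics/crop.png",cv2.convertScaleAbs(cv2.resize(d,None,fx=3.3,fy=3.3,interpolation=cv2.INTER_CUBIC),alpha=1.5))
E
```

```text
top y 264.2 162.6 5.4 79.5 [0.6083 0.036  0.052 ]
top o 307.1 86.9 13.8 540.5 [ 0.7729 -0.0521  0.072 ]
top b 208.1 150.5 14.6 606.0 [0.6258 0.1539 0.072 ]
top r [[248.5, 140.10000610351562], [252.0, 134.39999389648438], [294.79998779296875, 160.10000610351562], [291.29998779296875, 165.8000030517578]] [[0.6526, 0.0706], [0.6653, 0.0636], [0.6125, -0.0277], [0.5999, -0.0205]]
top p 301.0 204.0 19.105072021484375 [ 0.5192 -0.0409  0.07  ]
scene y 269.9 218.5 5.3 69.5 [0.6117 0.037  0.052 ]
scene o 281.5 300.5 15.6 700.0 [ 0.7764 -0.0519  0.072 ]
scene b 317.8 193.9 13.5 470.0 [0.6305 0.1538 0.072 ]
scene r [[246.6999969482422, 228.89999389648438], [294.8999938964844, 224.89999389648438], [295.29998779296875, 229.5], [247.10000610351562, 233.5]] [[0.6091, -0.0221], [0.6602, 0.0684], [0.6692, 0.0627], [0.6184, -0.0273]]
```

View pics/crop.png

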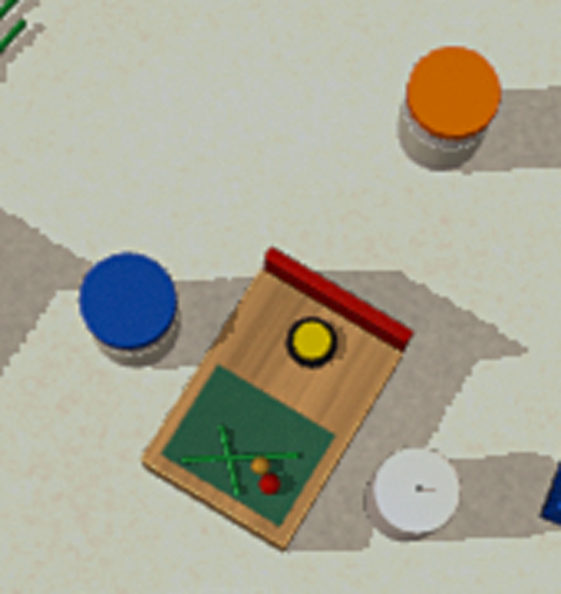

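The crop confirms the small wooden box: button at (311,341), red panel from (268,255) to (408,340), orange jar straight ahead. Button ≈ (0.610, 0.0365), front direction ≈ (0.869, -0.495). The plan is to keep the gripper pointing down and fully open with the jaw axis along the front. One finger goes on the button and the other stands about 92 mm ahead of it, so the tray stops about 55 mm out.

Call:
arm_command:
  increments:
    - {"angular":[-0.152,0,0],"dp":[0,0,0],"jaw":100}
    - {"angular":[-0.152,0,0],"dp":[0,0,0],"jaw":100}
    - {"angular":[-0.152,0,0],"dp":[0,0,0],"jaw":100}
    - {"angular":[-0.152,0,0],"dp":[0,0,0],"jaw":100}
    - {"angular":[0,0,0],"dp":[0,0.9,-5.2],"jaw":100}
    - {"angular":[0,0,0],"dp":[0,0.9,-5.2],"jaw":100}
    - {"angular":[0,0,0],"dp":[0,0.9,-5.2],"jaw":100}
    - {"angular":[0,0,0],"dp":[0,0.9,-5.2],"jaw":100}
    - {"angular":[0,0,0],"dp":[0,0.9,-5.2],"jaw":100}
    - {"angular":[0,0,0],"dp":[0,0.9,-5.2],"jaw":100}
    - {"angular":[0,0,0],"dp":[0,0.9,-5.2],"jaw":100}
    - {"angular":[0,0,0],"dp":[0,0.9,-5.2],"jaw":100}

```text
t: 1.6
eef_pos: [0.5038, -0.1549, 0.2282]
orientation: [[-0.004, 0.877, -0.48], [0.006, -0.48, -0.877], [-1.0, -0.007, -0.004]]
force: [1.0, -0.3, -0.1]
grip_width: 0.0854
```

Call:
arm_command:
  increments:
    - {"angular":[0.017,0,0],"dp":[0,1.0,-4.4],"jaw":100}
    - {"angular":[0,0,0],"dp":[0,1.0,-4.4],"jaw":100}
    - {"angular":[0,0,0],"dp":[0,1.0,-4.4],"jaw":100}
    - {"angular":[0,0,0],"dp":[1,1.0,-4.4],"jaw":100}
    - {"angular":[0,0,0],"dp":[2,1.0,-4.0],"jaw":100}
    - {"angular":[0,0,0],"dp":[2,0,0],"jaw":100}
    - {"angular":[0,0,0],"dp":[0,0,0],"jaw":100}

```text
t: 2.48
eef_pos: [0.658, 0.0189, 0.174]
orientation: [[-0.008, 0.871, -0.491], [0.007, -0.491, -0.871], [-1.0, -0.011, -0.002]]
force: [0.2, 0.3, 0.3]
grip_width: 0.0855
```

```bash
cat > wr.py <<'E'
from bench import *
from h import *
import sys
s=observe();c=camera("wrist");im=c["image"]
R=np.array(s['orientation']);p=np.array(s['eef_pos']);H=c["hand_eye"];K=c["mtx"]
print(s['t'],p.round(4),R.round(3).tolist(),np.round(s['force'],2),K.round(1).tolist())
def cast(uv,z):
    q=(np.array(uv)-K[:2,2])/[K[0,0],K[1,1]];th=np.linalg.norm(q)
    d=np.r_[q/th*np.sin(th),np.cos(th)];d=R@H[:3,:3]@d;o=p+R@H[:3,3]
    return o+d*(z-o[2])/d[2]
for q in blobs(im,(22,100,60),(35,255,255),(0,0,512,384))[:3]:
    M=cv2.moments(q);u=(M['m10']/M['m00'],M['m01']/M['m00']);print("yellow",np.round(u,1),cv2.contourArea(q),cast(u,.052).round(4))
for q in blobs(im,(5,150,90),(18,255,255),(0,0,512,384))[:2]:
    M=cv2.moments(q);u=(M['m10']/M['m00'],M['m01']/M['m00']);print("orange",np.round(u,1),cv2.contourArea(q),cast(u,.072).round(4))
cv2.imwrite(sys.argv[1],cv2.resize(im,(800,600)))
E
python3 wr.py pics/w1.png
```

```text
2.475 [0.658  0.0189 0.174 ] [[-0.008, 0.871, -0.491], [0.007, -0.491, -0.871], [-1.0, -0.011, -0.002]] [0.21 0.33 0.29] [[297.3, 0.0, 254.9], [0.0, 297.3, 191.3], [0.0, 0.0, 1.0]]
yellow [202.4 192.4] 502.0 [0.6105 0.0387 0.052 ]
yellow [  2.8 221.4] 121.0 [0.3421 0.1428 0.052 ]
orange [397.6 193.9] 2751.5 [ 0.7732 -0.0473  0.072 ]
orange [228.8 192.4] 88.0 [0.6374 0.0307 0.072 ]
```

View pics/w1.png

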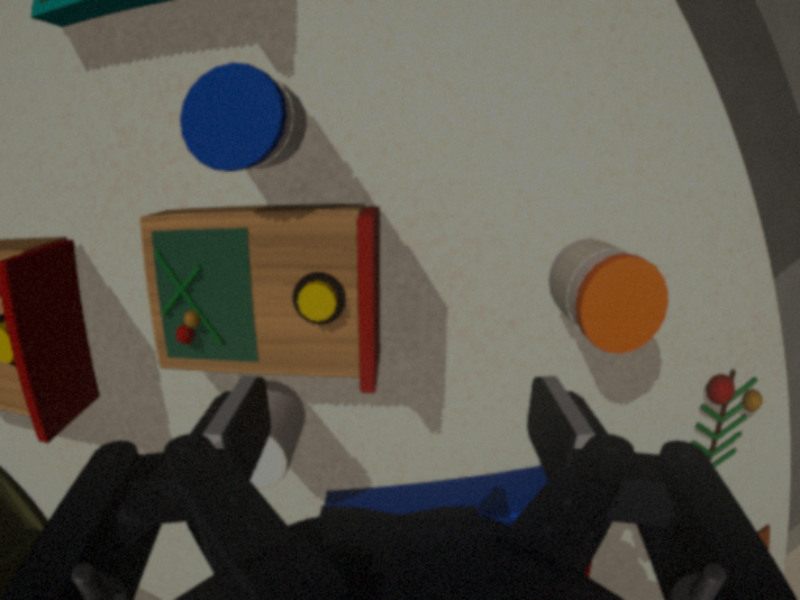

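View 4: the wrist view shows the box aligned with the jaw axis, with the button at (318,300), the panel at x≈368 vertical, and both fingers clear. I shift 7 mm sideways, level the tool and descend.

Call:
arm_command:
  increments:
    - {"angular":[0,0,0.011],"dp":[0,0,0.7],"jaw":100}
    - {"angular":[0,0,0],"dp":[3,0,0],"jaw":100}
    - {"angular":[0,0,0],"dp":[3,0,0],"jaw":100}
    - {"angular":[0,0,0],"dp":[3,0,0],"jaw":100}
    - {"angular":[0,0,0],"dp":[1.5,0,0],"jaw":100}
    - {"angular":[0,0,0],"dp":[0,0,0],"jaw":100}
    - {"angular":[0,0,0],"dp":[0,0,0],"jaw":100}

```text
t: 3.4
eef_pos: [0.6573, 0.0081, 0.0771]
orientation: [[0.018, 0.869, -0.495], [-0.001, -0.495, -0.869], [-1.0, 0.016, -0.008]]
force: [-0.1, 0.3, -0.6]
grip_width: 0.0856
```

```bash
python3 wr.py pics/w2.png
```

```text
3.4 [0.6573 0.0081 0.0771] [[0.018, 0.869, -0.495], [-0.001, -0.495, -0.869], [-1.0, 0.016, -0.008]] [-0.12  0.34 -0.61] [[297.3, 0.0, 254.9], [0.0, 297.3, 191.3], [0.0, 0.0, 1.0]]
yellow [166.4 223. ] 1058.0 [0.6107 0.0391 0.052 ]
orange [448.4 219.5] 4884.5 [ 0.7718 -0.0449  0.072 ]
orange [202.2 202.8] 118.0 [0.6447 0.0431 0.072 ]
```

View pics/w2.png

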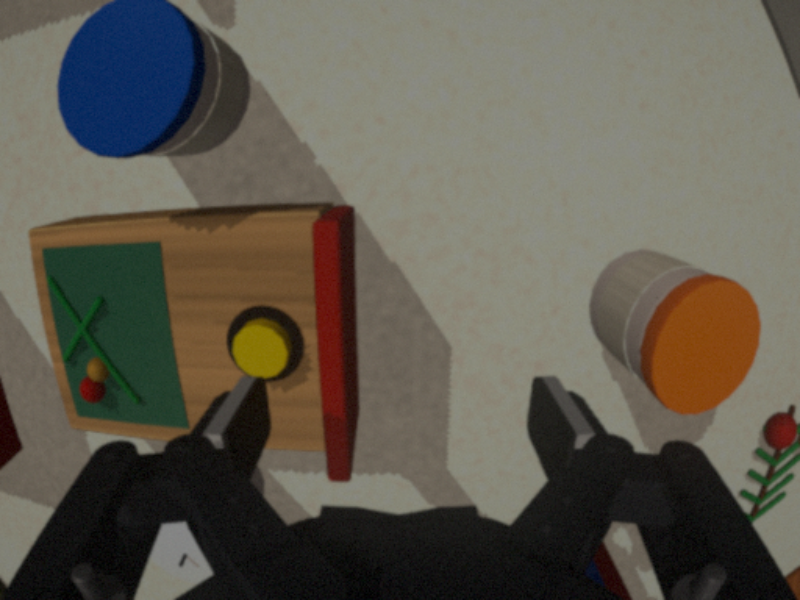

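View 5: the button is at (262,348), the left finger tip is beside it, and the right finger is well in front of the panel (x≈340) and clear of the jar. Residual correction: -6 mm in y, -3.6 mm in z, level the tool.

Call:
arm_command:
  increments:
    - {"angular":[0,-0.008,-0.016],"dp":[0,-0.6,-0.35],"jaw":100}
    - {"angular":[0,0,0],"dp":[0,0,0],"jaw":100}
    - {"angular":[0,0,0],"dp":[1.5,0,0],"jaw":100}
    - {"angular":[0,0,0],"dp":[1.0,0,0],"jaw":100}
    - {"angular":[0,0,0],"dp":[0,0,0],"jaw":100}

```text
t: 4.08
eef_pos: [0.6539, 0.0148, 0.0514]
orientation: [[-0.0, 0.869, -0.495], [0.0, -0.495, -0.869], [-1.0, -0.0, -0.0]]
force: [-0.1, 0.5, 0.3]
grip_width: 0.0856
```

Call:
arm_command:
  increments:
    - {"angular":[0,0,0],"dp":[0.9,0,0],"jaw":100}
    - {"angular":[0,0,0],"dp":[0.3,0,0],"jaw":100}
    - {"angular":[0,0,0],"dp":[0,0,0],"jaw":100}

```text
t: 4.45
eef_pos: [0.6538, 0.0147, 0.0386]
orientation: [[-0.0, 0.869, -0.495], [0.0, -0.495, -0.869], [-1.0, -0.0, -0.0]]
force: [-0.8, 0.5, 0.8]
grip_width: 0.0852
```

Call:
arm_command:
  increments:
    - {"angular":[0,0,0],"dp":[0.2,0,0],"jaw":100}
    - {"angular":[0,0,0],"dp":[0.1,0,0],"jaw":100}

```text
t: 4.7
eef_pos: [0.654, 0.0147, 0.0363]
orientation: [[0.0, 0.869, -0.495], [0.0, -0.495, -0.869], [-1.0, 0.0, -0.0]]
force: [-2.2, 0.0, 4.8]
grip_width: 0.0855
```

Call:
arm_command:
  increments:
    - {"angular":[0,0,0],"dp":[0.15,0,0],"jaw":100}
    - {"angular":[0,0,0],"dp":[0.15,0,0],"jaw":100}
    - {"angular":[0,0,0],"dp":[0.05,0,0],"jaw":100}

```text
t: 5.08
eef_pos: [0.654, 0.0147, 0.0329]
orientation: [[0.001, 0.869, -0.495], [0.0, -0.495, -0.869], [-1.0, 0.0, -0.0]]
force: [-3.1, -0.6, 4.3]
grip_width: 0.0854
```

```bash
python3 wr.py pics/w3.png
```

```text
5.075 [0.654  0.0147 0.0329] [[0.001, 0.869, -0.495], [0.0, -0.495, -0.869], [-1.0, 0.0, -0.0]] [-3.09 -0.61  4.26] [[297.3, 0.0, 254.9], [0.0, 297.3, 191.3], [0.0, 0.0, 1.0]]
yellow [175.5 260.8] 187.5 [0.6205 0.0358 0.052 ]
yellow [146.3 245.6] 93.5 [0.6119 0.0498 0.052 ]
orange [487.1 258.3] 4256.0 [ 0.7642 -0.0404  0.072 ]
orange [246.6 244. ] 54.5 [0.662  0.0356 0.072 ]
```

View pics/w3.png

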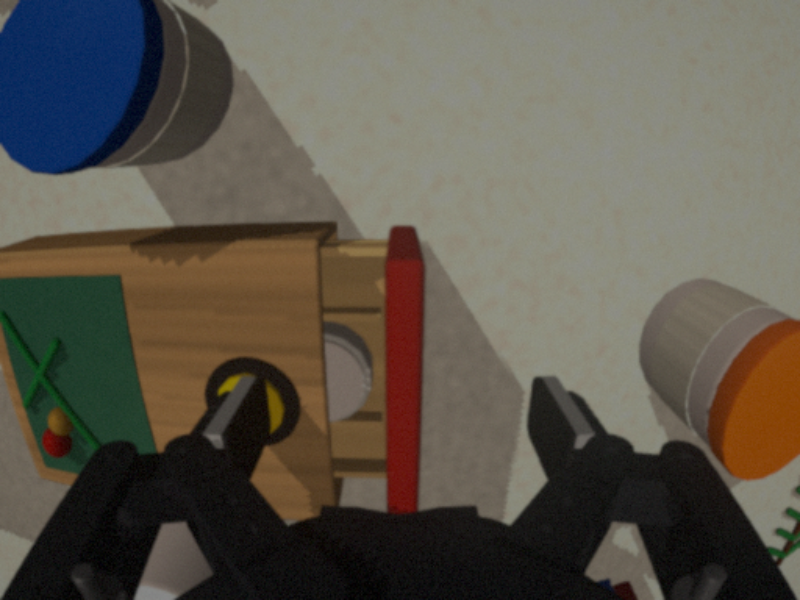

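View 6: the tray is free and on its way out (panel at x≈405, stop finger at x≈540), with the button under the left finger. I press slightly more and wait for it to arrive.

Call:
arm_command:
  increments:
    - {"angular":[0,0,0],"dp":[0.05,0,0],"jaw":100}
    - {"angular":[0,0,0],"dp":[0.05,0,0],"jaw":100}
    - {"angular":[0,0,0],"dp":[0.05,0,0],"jaw":100}
    - {"angular":[0,0,0],"dp":[0.05,0,0],"jaw":100}
    - {"angular":[0,0,0],"dp":[0,0,0],"jaw":100}
    - {"angular":[0,0,0],"dp":[0,0,0],"jaw":100}
    - {"angular":[0,0,0],"dp":[0,0,0],"jaw":100}
    - {"angular":[0,0,0],"dp":[0,0,0],"jaw":100}

```text
t: 6.12
eef_pos: [0.6545, 0.0145, 0.0329]
orientation: [[0.002, 0.869, -0.495], [0.0, -0.495, -0.869], [-1.0, 0.001, -0.001]]
force: [-1.8, -0.6, 4.4]
grip_width: 0.0858
```

```bash
python3 wr.py pics/w4.png
```

```text
6.125 [0.6545 0.0145 0.0329] [[0.002, 0.869, -0.495], [0.0, -0.495, -0.869], [-1.0, 0.001, -0.001]] [-1.79 -0.58  4.38] [[297.3, 0.0, 254.9], [0.0, 297.3, 191.3], [0.0, 0.0, 1.0]]
yellow [175.1 260.5] 167.0 [0.6209 0.0359 0.052 ]
yellow [145.8 245.7] 109.0 [0.6121 0.0498 0.052 ]
orange [486.4 258.3] 4369.0 [ 0.7642 -0.0403  0.072 ]
```

View pics/w4.png

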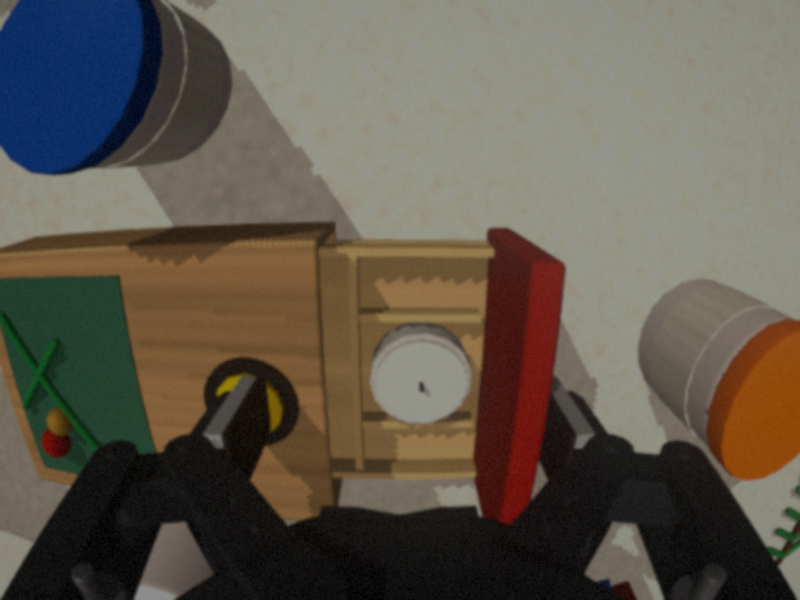

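View 7: the panel's face is against the right finger (555,390). The button is still pressed, the tea light is in its pocket, and there is a clear gap to the orange jar. Next I settle with a slight downward bias and check that nothing moves.

Call:
arm_command:
  increments:
    - {"angular":[0,0,0],"dp":[0.1,0,0],"jaw":100}
    - {"angular":[0,0,0],"dp":[0.1,0,0],"jaw":100}
    - {"angular":[0,0,0],"dp":[0.1,0,0],"jaw":100}
    - {"angular":[0,0,0],"dp":[0.1,0,0],"jaw":100}
    - {"angular":[0,0,0],"dp":[0.1,0,0],"jaw":100}
    - {"angular":[0,0,0],"dp":[0.1,0,0],"jaw":100}

```text
t: 6.92
eef_pos: [0.6547, 0.0145, 0.0328]
orientation: [[0.002, 0.869, -0.494], [0.0, -0.494, -0.869], [-1.0, 0.002, -0.001]]
force: [-6.7, -0.1, 13.5]
grip_width: 0.0853
```

```bash
python3 wr.py pics/w5.png; python3 - <<'E'
from bench import *
from h import *
a,b=cv2.imread("pics/w4.png"),cv2.imread("pics/w5.png")
for i in(a,b):
    q=blobs(i,(0,150,40),(5,255,255),(470,200,580,540))[0];print("panel",cv2.boundingRect(q))
import time
for n,bx in(("top",dict(o=(280,65,330,120),b=(185,125,230,180))),("scene",dict(o=(260,280,305,325),b=(300,178,335,220)))):
    c=camera(n);cv2.imwrite(f"pics/{n}9.png",c["image"])
    for k,col in(("o",((5,150,120),(18,255,255))),("b",((105,120,60),(125,255,255)))):
        for q in blobs(c["image"],*col,bx[k])[:1]:
            M=cv2.moments(q);u=(M['m10']/M['m00'],M['m01']/M['m00']);print(n,k,np.round(u,1),ray(c["mtx"],c["world_from_camera"],u,.072).round(4))
s=observe();print(s['t'],s['eef_pos'],np.abs(s['dq']).max(),s['force'])
d=cv2.imread("pics/scene9.png")[130:340,160:440];cv2.imwrite("pics/s9c.png",cv2.resize(d,None,fx=2.8,fy=2.8))
E
```

```text
6.925 [0.6547 0.0145 0.0328] [[0.002, 0.869, -0.494], [0.0, -0.494, -0.869], [-1.0, 0.002, -0.001]] [-6.67 -0.13 13.46] [[297.3, 0.0, 254.9], [0.0, 297.3, 191.3], [0.0, 0.0, 1.0]]
yellow [175.1 261. ] 153.5 [0.6209 0.0357 0.052 ]
yellow [145.8 245.8] 108.0 [0.6123 0.0497 0.052 ]
orange [486.3 258.6] 4383.5 [ 0.7642 -0.0404  0.072 ]
panel (475, 230, 89, 296)
panel (475, 230, 89, 296)
top o [306.6  77.5] [ 0.7943 -0.051   0.072 ]
top b [208.3 150.7] [0.6253 0.1535 0.072 ]
scene o [281.5 300.7] [ 0.7767 -0.0521  0.072 ]
scene b [319.7 195.5] [0.636  0.1546 0.072 ]
7.075 [0.65468068 0.01452958 0.03277898] 0.0013809024254601624 [-6.42957859 -1.04649335 14.70630257]
```

View pics/s9c.png

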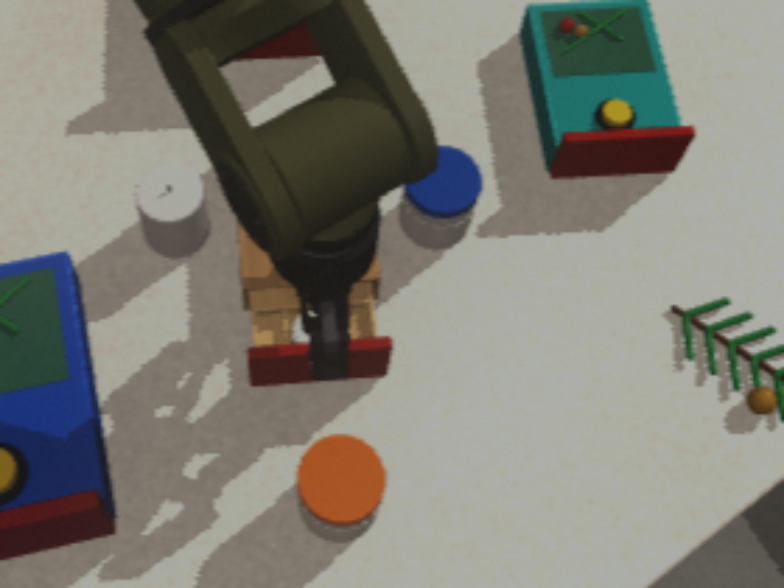

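View 8: the tray is held about 55 mm out by the front finger and is clear of the orange jar. The jars and pillar are upright, and the panel didn't move between the last two wrist frames. Handing in.

```bash
python3 -c "
from bench import *
print(close_job())"
```

```text
the job is handed in; nothing more can be done
None
```

I pressed the yellow button on the small wooden box with one finger of the fully open gripper. The tray sprang out and stopped against the other finger about 55 mm out (estimated from the finger positions). I handed the job in at about 7 s while still holding both; no verdict came back.

**Last checks:**
- **At rest:** the red panel was at the same pixels in two wrist frames 0.8 s apart. Joint speeds were about 0.001 rad/s.
- **Button:** the tool had stopped about 6 mm below first contact and was pushing down with about 14 N, so the button is at its stop.
- **Tray force not confirmed:** I couldn't separate the tray's push on the finger. The sideways wrist force was about 6 N and pointed mostly backwards, probably from friction at the pressed button. That the finger holds the tray rests on the pictures.
- **Things around the box:** the tea light was in its pocket and the jars and pillar stood upright. In the scene view the orange jar had not moved.
- **Readings that disagreed:** the top view showed the orange jar about 21 mm off and the scene view showed the blue jar about 6 mm off. I put both down to the arm hiding part of the lid, because the other camera placed each within 1 mm of its start. The pillar was only checked by eye.

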